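# Tighten the clamp bolts of a control-unit repair jig

### The arm

A 6-joint arm with a two-finger parallel gripper is mounted at the origin on the work surface. World frame = base frame: x ahead of the robot, y to its left, z up, the work surface at z = 0. Lengths are in m, angles in rad, forces in N, time in s.
With the tool pointing down it reaches from about 0.275 to 0.825 m from the base axis. Payload 4.9 kg.
Tool frame: the origin (TCP) lies midway between the tips of the shut fingers; the grasp point (between the pads) lies 19 mm behind it (bot.grip_depth is the distance from the TCP to the grasp point, in m); z points along the fingers, y is the line along which they close (so a half turn about z gives the same grasp; the last joint's range is limited). The gripper opens to 85 mm and grips with 20 to 120 N. Pads are 22 mm wide; open, the fingers measure 114 mm over their backs; the gripper's body (76 mm by 85 mm) begins 54 mm behind the grasp point. The pads swing forward as they close: fully open they stand 13 mm farther back than shut.
Start: joints at [1.027, 0.326, -0.193, 1.052, 0, 1.437], TCP at [0.219, 0.504, 0.231] pointing down, gripper open.
Joint ranges: [-2.65, 2.65], [-0.97, 1.79], [-1.3, 1.35], [-1.93, 2.1], [-1.47, 1.37], [-3.14, 3.14]. Speed limits (rad/s): [2.57, 2.57, 3.14, 3.14, 3.14, 3.14].

### API

Orientations are given as a unit quaternion [w, x, y, z].
In Python, from cell import bot gives the robot as it stands. Calls block until the motion is done:
- bot.move_pose(position, orientation): joint-space move of the TCP to a pose.
- bot.move_linear(position, speed=0.15, rotation=None, until_force=None): straight line of the TCP; rotation=None keeps the orientation; speed is the mean speed in m/s. With until_force (N) it stops when the force on the tool has changed by that much, and returns True; else False.
- bot.goto_joints(angles): joint-space move.
- bot.set_gripper(opening, grasp_force=None): opening from 0.0 (shut) to 1.0 (fully open); grasp_force is the grip in N (None keeps the last); returns when the fingers have stopped.
- bot.wait(seconds).
- bot.solve_ik(position, orientation): joint angles nearest the present ones, or None.
- bot.camera(name): name is "scene" or "top" or "wrist"; returns the picture (384x512x3 uint8, red, green, blue); there is no depth.
- bot.calibration(name): a dict with "mtx" (3x3 intrinsics, pixels), "extrinsics" (4x4, takes a point from world to camera coordinates); the wrist camera has in their place "hand_eye" (4x4, takes a point from camera to tool coordinates, whose origin is the TCP and whose axes are the flange's). Camera axes: x right, y down, z forward; pixel columns grow to the right and rows downward; lengths in m; the calibration is good to about 2 mm. The wrist camera is an equidistant fisheye: a pixel r from the principal point sees the ray r / f radians off the axis. A picture is of the moment at which its call begins: read the wrist's pose just before it. calibration takes no time and is no camera call.
A pose or a line that the arm cannot do raises bot.PlanningError and nothing moves.
- bot.close_job(): hands the job in; it is judged then, once.
Trained networks look in the newest picture that a camera, given by its name, has taken for a name from the list of things; names that differ only in an ending like _2 or _b are one class to them, and where a whole thing is asked for, a point or a joint stands for the part that bears it (a point fixed in the world has none). Each returns a list of dicts, best first, with "confidence" (0 to 1); they miss things now and then, are a little off and sometimes report something else, mostly with a low value. They report only what shows in the picture. A call takes as long as a camera call.
- bot.search_frame(camera, thing): "bbox" ([left, top, width, height] in pixels, round what is visible of it).
Readings, each from a call of its own:
- bot.read_clock(): time.
- bot.read_joint_positions(): joint angles.
- bot.read_joint_vel(): joint speeds.
- bot.read_joint_efforts(): joint torques, N m.
- bot.read_position(): TCP position.
- bot.read_tool_rot(): TCP orientation.
- bot.read_ft_force(): force on the tool from outside, world axes, zero at the start.
- bot.read_moment(): the same for the moment, N m.
- bot.read_gripper_width(): opening from 0.0 (shut) to 1.0 (fully open).
- bot.read_finger_force(): force on a finger pad.
Only numpy, scipy, OpenCV 4.12 (cv2) and the standard library are available. Lean on these libraries where they do the work, as an engineer would, in place of code of your own. Each camera call takes 0.05 s, during which the arm holds its last target. There are 200 camera calls.

### The job

Clamp the gearbox control unit in its jig: turn the three captive wing bolts of the T-shaped clamp plate clockwise, each fully home against its end stop. Tighten the lone bolt at the foot of the T's stem first, before you turn the two at the ends of the crossbar (those in either order). Leave the other things on the bench where they are.

Things in the scene. Friction and masses are not known exactly. Their poses are not given: they have to be found in the camera images.
- jig: repair jig, does not move: aluminium base 210 (x) x 260 (y) x 12 mm, a black control unit on it (top at 28 mm), over it an aluminium T-shaped clamp plate (arms 36 mm wide, top face 42 mm above the bench). The T's crossbar, near the robot, runs along the jig's y; its stem points along +x, away from the robot. A black wing bolt stands at each end of the T. Origin: centre of the underside
- stem_bolt_grip (a point): grip point of the wing bolt at the foot of the T's stem, alone, on the side away from the robot (jig x, y: 62 mm, 0): an upright black blade 48 mm long, 12 mm thick, from 46 to 72 mm above the bench, on a steel collar 24 mm across. The point is on the bolt's vertical axis, 68 mm above the bench; x along the blade, y across it, z up. Pinch it across its thickness from above
- stem_bolt (a joint): turn of the wing bolt at the foot of the T's stem, alone, on the side away from the robot, rad, growing clockwise seen from above: starts at 0 to 0.6, hard end stop (tight) at 1.40, where its blade lies along the jig's y (the crossbar). It does not rise or sink, resists with a friction of about 0.12 N m and stays where it is left
- left_bolt_grip (a point): grip point of the wing bolt at the left (+y) end of the T's crossbar, near the robot (jig x, y: -48 mm, +62 mm): an upright black blade 48 mm long, 12 mm thick, from 46 to 72 mm above the bench, on a steel collar 24 mm across. The point is on the bolt's vertical axis, 68 mm above the bench; x along the blade, y across it, z up. Pinch it across its thickness from above
- left_bolt (a joint): turn of the wing bolt at the left (+y) end of the T's crossbar, near the robot, rad, growing clockwise seen from above: starts at 0 to 0.6, hard end stop (tight) at 1.40, where its blade lies along the jig's y (the crossbar). It does not rise or sink, resists with a friction of about 0.12 N m and stays where it is left
- right_bolt_grip (a point): grip point of the wing bolt at the right (-y) end of the T's crossbar, near the robot (jig x, y: -48 mm, -62 mm): an upright black blade 48 mm long, 12 mm thick, from 46 to 72 mm above the bench, on a steel collar 24 mm across. The point is on the bolt's vertical axis, 68 mm above the bench; x along the blade, y across it, z up. Pinch it across its thickness from above
- right_bolt (a joint): turn of the wing bolt at the right (-y) end of the T's crossbar, near the robot, rad, growing clockwise seen from above: starts at 0 to 0.6, hard end stop (tight) at 1.40, where its blade lies along the jig's y (the crossbar). It does not rise or sink, resists with a friction of about 0.12 N m and stays where it is left
- flux_tin: closed aluminium tin, 30 mm across, 16 mm tall, loose, standing on the jig's base beside the clamped unit, on the left. Origin: centre of its underside
- screw_jar: small clear jar with a black cap, 38 mm across, 45 mm tall, loose, close to the jig's right side. Origin: centre of its underside
- driver: screwdriver with green handle, lying loose left of the jig. Origin under its middle
- meter: red and black handheld multimeter, 160 x 78 x 36 mm, loose, right of the jig. Origin: centre of its underside
- solder_spool: silvery spool with black ends, 56 mm across, 34 mm tall, loose, right of the jig. Origin: centre of its underside
- cleaner: white bottle with a red cap, 60 mm across, 150 mm tall, loose, left of the jig. Origin: centre of its underside

How it is judged:
On the way, in this order (a step that is already met when the one before it is completed fails the run):
1. the lone bolt at the foot of the stem is home (value of joint stem_bolt above 1.3 rad), for 0.2 s.
2. all three bolts are home (value of joint each of stem_bolt, left_bolt, right_bolt above 1.3 rad), for 0.2 s.
At the end, for the whole second after the job is handed in: All three wing bolts are within 0.10 rad (6 degrees) of their end stops, each joint above 1.30 (all of step 2); the robot touches nothing.
It fails at once if a crossbar bolt is turned (past 0.8 rad) before the lone stem bolt is home (value of joint stem_bolt below 1.3 rad and value of joint any of left_bolt, right_bolt above 0.8 rad).
It fails at once if one of the loose things on the bench is moved by more than 30 mm (distance of any of flux_tin, screw_jar, driver, meter, solder_spool, cleaner from where it was at the start of the episode above 0.03 m).
It also fails if it takes over 51 s, if anything falls off the work surface, if the arm or the gripper's body presses on something with over 40 N, if the wrist force passes 120 N, or if a joint passes its speed limit or range.

## Working session

There is one attempt and no reset: what is moved stays moved. The work goes in short steps, each a Python script; the robot and the scene stay as the last script left them, time stands still between calls to the robot, and variables do not carry over. Pictures are saved under pics/ and viewed, at most 10 in all, crops included, and the job is handed in when it is done.

```bash
mkdir -p pics; python3 - <<'E'
from cell import bot
import cv2,numpy as np
for c in("top","scene"):
    im=bot.camera(c); cv2.imwrite(f"pics/{c}0.png",cv2.resize(im[:,:,::-1],None,fx=1.5,fy=1.5))
    for t in("jig","stem_bolt_grip","left_bolt_grip","right_bolt_grip","flux_tin","screw_jar","cleaner"):
        print(c,t,[(np.round(d["bbox"]).tolist(),round(d["confidence"],2)) for d in bot.search_frame(c,t)[:4]])
    k=bot.calibration(c);print(np.round(k["mtx"],1).tolist(),np.round(k["extrinsics"],4).tolist())
print(bot.read_clock(),bot.read_tool_rot(),bot.calibration("wrist"))
E
```

```text
top jig [([242.0, 139.0, 104.0, 93.0], 0.8)]
top stem_bolt_grip []
top left_bolt_grip [([261.0, 182.0, 13.0, 9.0], 0.48)]
top right_bolt_grip [([302.0, 193.0, 14.0, 18.0], 0.42)]
top flux_tin [([258.0, 146.0, 10.0, 12.0], 0.48)]
top screw_jar [([368.0, 150.0, 26.0, 19.0], 0.72), ([336.0, 209.0, 18.0, 13.0], 0.51)]
top cleaner [([88.0, 210.0, 33.0, 23.0], 0.9)]
[[371.1, 0.0, 255.3], [0.0, 371.1, 195.1], [0.0, 0.0, 1.0]] [[0.0336, -0.9994, 0.0012, -0.022], [-0.978, -0.0332, -0.2059, 0.5509], [0.2058, 0.0057, -0.9786, 0.9792], [0.0, 0.0, 0.0, 1.0]]
scene jig [([192.0, 188.0, 101.0, 73.0], 0.89)]
scene stem_bolt_grip [([250.0, 217.0, 5.0, 14.0], 0.63)]
scene left_bolt_grip [([213.0, 202.0, 8.0, 12.0], 0.68)]
scene right_bolt_grip [([94.0, 240.0, 61.0, 52.0], 0.45), ([211.0, 202.0, 12.0, 15.0], 0.43)]
scene flux_tin []
scene screw_jar [([180.0, 225.0, 10.0, 15.0], 0.47)]
scene cleaner [([301.0, 105.0, 22.0, 37.0], 0.98)]
[[460.2, 0.0, 251.3], [0.0, 460.2, 189.1], [0.0, 0.0, 1.0]] [[0.7479, 0.6638, -0.0033, -0.4017], [0.4129, -0.4691, -0.7807, -0.1899], [-0.5198, 0.5825, -0.6249, 1.7515], [0.0, 0.0, 0.0, 1.0]]
0.8 [1.20178711e-05 2.03453020e-01 9.79084709e-01 3.14104177e-05] {'mtx': array([[297.31863964,   0.        , 251.43242151],
       [  0.        , 297.31863964, 193.89165695],
       [  0.        ,   0.        ,   1.        ]]), 'hand_eye': array([[ 8.30342033e-04, -9.51277423e-01, -3.08335167e-01,
         7.97591809e-02],
       [ 9.99999505e-01,  9.58902732e-04, -2.65428362e-04,
        -4.15965181e-04],
       [ 5.48159442e-04, -3.08334794e-01,  9.51277748e-01,
        -1.41792825e-01],
       [ 0.00000000e+00,  0.00000000e+00,  0.00000000e+00,
         1.00000000e+00]])}
```

View pics/top0.png

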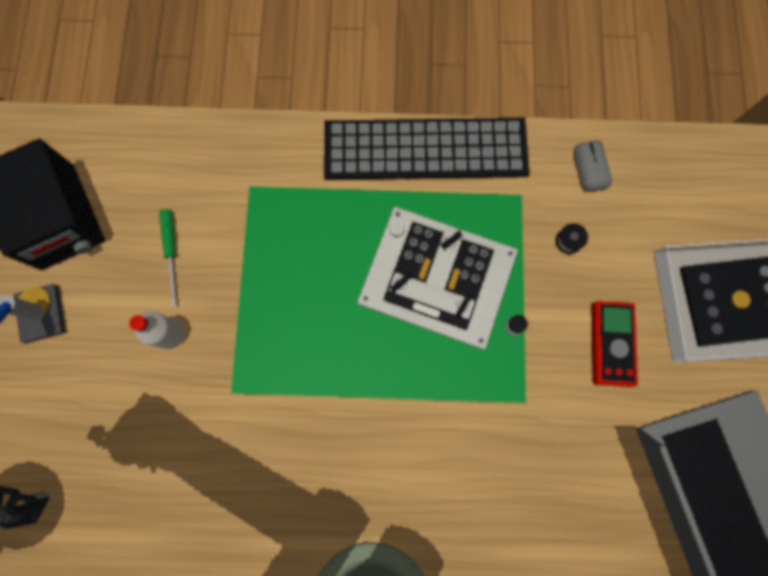

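```bash
cat > h.py <<'E'
from cell import bot
import cv2,numpy as np
from scipy.spatial.transform import Rotation as R
def ray_top(uv,z,c="top"):
    k=bot.calibration(c);E=k["extrinsics"];d=E[:3,:3].T@np.linalg.inv(k["mtx"])@[*uv,1];o=-E[:3,:3].T@E[:3,3]
    return o+d*(z-o[2])/d[2]
def quat(yaw):  # tool down, tool y axis (closing) along world angle yaw
    y=np.array([np.cos(yaw),np.sin(yaw),0]);z=np.array([0,0,-1.]);x=np.cross(y,z)
    q=R.from_matrix(np.c_[x,y,z]).as_quat();return q[[3,0,1,2]]
def toolT(): # world from tool
    T=np.eye(4);q=bot.read_tool_rot();T[:3,:3]=R.from_quat(np.r_[q[1:],q[0]]).as_matrix();T[:3,3]=bot.read_position();return T
def rect(im,T,x0,y0,z,size=0.26,n=600): # orthographic view of plane z from wrist picture; right=-y, up=+x
    k=bot.calibration("wrist");M=np.linalg.inv(T@k["hand_eye"])
    s=size/n;a=np.arange(n)-n/2
    X=x0-a[:,None]*s+0*a[None];Y=y0-a[None]*s+0*a[:,None]
    P=np.stack([X,Y,X*0+z],-1)@M[:3,:3].T+M[:3,3]
    r=np.hypot(P[...,0],P[...,1]);th=np.arctan2(r,P[...,2]);f=k["mtx"][0,0]
    u=k["mtx"][0,2]+f*th*P[...,0]/r;v=k["mtx"][1,2]+f*th*P[...,1]/r
    return cv2.remap(im,u.astype(np.float32),v.astype(np.float32),cv2.INTER_LINEAR)
E
python3 - <<'E'
from h import *
for uv in((267,186),(309,202),(294,185),(294,232),(294,139)): print(uv,ray_top(uv,.05))
E
```

```text
(267, 186) [ 0.58021125 -0.03546339  0.05      ]
(309, 202) [ 0.53815396 -0.15437995  0.05      ]
(294, 185) [ 0.58570986 -0.11175561  0.05      ]
(294, 232) [ 0.4525499  -0.11337921  0.05      ]
(294, 139) [ 0.72313432 -0.11008     0.05      ]
```

The top view shows the jig yawed about -17°: stem bolt near (301,159) px, left near (265,187), right near (312,205). The jar sits at its right corner (345,216). Next I'll take a closer wrist view.

```bash
python3 - <<'E'
from h import *
for n,uv in(("stem",(301,159)),("left",(265,187)),("right",(312,205))): print(n,ray_top(uv,.06))
for yaw in(-np.pi/2,np.pi/2):
  for y2 in (-17,):
    q=quat(yaw+np.deg2rad(y2)); x=R.from_quat(np.r_[q[1:],q[0]]).as_matrix()[:,0]
    p=np.array([.6,-.115,.2])-.08*x
    print(yaw,p,bot.solve_ik(p,q))
    for r in(0,45,90):print(r,bot.solve_ik([.55,-.03,.05],quat(yaw+np.deg2rad(-17+r))))
q=quat(-np.pi/2-.3);x=R.from_quat(np.r_[q[1:],q[0]]).as_matrix()[:,0]
p=np.array([.6,-.115,.2])-.09*x
bot.move_pose(p,q)
bot.wait(.2)
T=toolT();im=bot.camera("wrist");np.savez("w1",im=im,T=T)
for t in("stem_bolt_grip","left_bolt_grip","right_bolt_grip"):
    print(t,[(np.round(d["bbox"]).tolist(),round(d["confidence"],2)) for d in bot.search_frame("wrist",t)[:4]])
cv2.imwrite("pics/w1r.png",rect(im,T,.6,-.115,.072)[:,:,::-1]);print(bot.read_clock())
E
```

```text
stem [ 0.65998692 -0.12972965  0.06      ]
left [ 0.5747766  -0.02969093  0.06      ]
right [ 0.52801115 -0.16130262  0.06      ]
-1.5707963267948966 [ 0.52349562 -0.09161026  0.2       ] [-0.31217828  0.31556362 -0.29152595  0.96370675  0.          3.12612034]
0 [-0.18851185  0.51474159 -0.41921173  0.636843    0.         -3.03339853]
45 [-0.18851185  0.51474159 -0.41921173  0.636843    0.          2.46438861]
90 [-0.18851185  0.51474159 -0.41921173  0.636843    0.          1.67899045]
1.5707963267948966 [ 0.67650438 -0.13838974  0.2       ] [-0.30857207  0.61222679  0.18401839  1.14258792  0.         -0.0118661 ]
0 [-0.18851185  0.51474159 -0.41921173  0.636843    0.          0.10819412]
45 [-0.18851185  0.51474159 -0.41921173  0.636843    0.         -0.67720404]
90 [-0.18851185  0.51474159 -0.41921173  0.636843    0.         -1.46260221]
stem_bolt_grip [([230.0, 2.0, 35.0, 48.0], 0.83)]
left_bolt_grip [([169.0, 117.0, 34.0, 47.0], 0.57)]
right_bolt_grip [([292.0, 118.0, 30.0, 52.0], 0.64)]
3.5583
```

View pics/w1r.png

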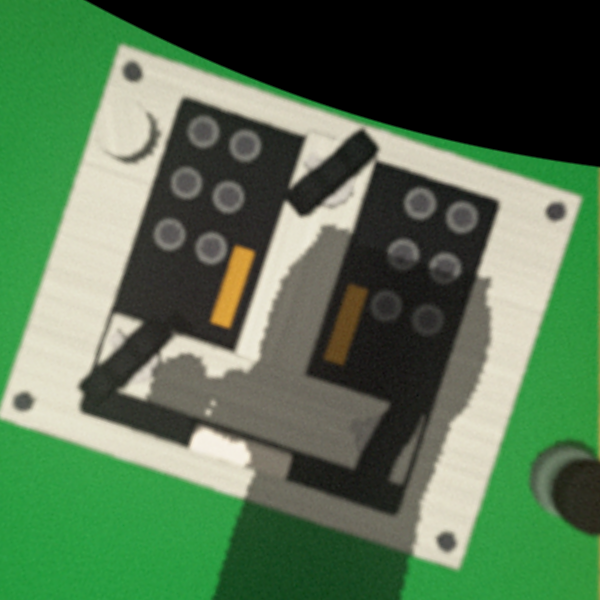

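The rectified wrist view shows the stem blade centred near (333,172) and the left blade near (130,358). The right blade is in shadow near (390,432). Base corners are at about (121,45), (582,196), (460,570) and (0,418). I'll fit the jig to those corners and brighten the shadow.

```bash
python3 - <<'E'
from h import *
d=np.load("w1.npz");im,T=d["im"],d["T"]
C=(T@bot.calibration("wrist")["hand_eye"])[:3,3];print("cam",C)
px=np.array([(121,45),(582,196),(460,570),(0,418)],float);s=.26/600
P=np.c_[.6-(px[:,1]-300)*s,-.115-(px[:,0]-300)*s,np.full(4,.072)]
Q=C+(P-C)*(C[2]-.012)/(C[2]-.072)
J=np.array([(.105,.13),(.105,-.13),(-.105,-.13),(-.105,.13)])
A,B=Q[:,:2].mean(0),J
H=B.T@(Q[:,:2]-A);th=np.arctan2(H[0,1]-H[1,0],H[0,0]+H[1,1]);Rm=np.array([[np.cos(th),-np.sin(th)],[np.sin(th),np.cos(th)]])
print("jig",A,np.degrees(th),"res mm",1e3*(Q[:,:2]-A-J@Rm.T))
g=cv2.cvtColor(rect(im,T,.6,-.115,.072),cv2.COLOR_RGB2BGR)
g=np.uint8(255*(g/255.)**.45)
for b in((.062,0),(-.048,.062),(-.048,-.062)):
    w=A+Rm@b;u=int(300-(w[1]+.115)/s),int(300-(w[0]-.6)/s);print(b,w,u);cv2.drawMarker(g,u,(0,0,255),cv2.MARKER_CROSS,12,1)
cv2.imwrite("pics/w1g.png",g)
E
```

```text
cam [ 0.58840712 -0.11103304  0.34182219]
jig [ 0.59873762 -0.11098247] -18.13517837150494 res mm [[-1.33588807 -0.94452643]
 [-0.39195274  1.95140946]
 [ 1.07104152  1.20937297]
 [ 0.65679929 -2.21625601]]
(0.062, 0) [ 0.65765776 -0.13028058] (335, 166)
(-0.048, 0.062) [ 0.57242015 -0.03712185] (120, 363)
(-0.048, -0.062) [ 0.53382391 -0.15496213] (392, 452)
```

View pics/w1g.png

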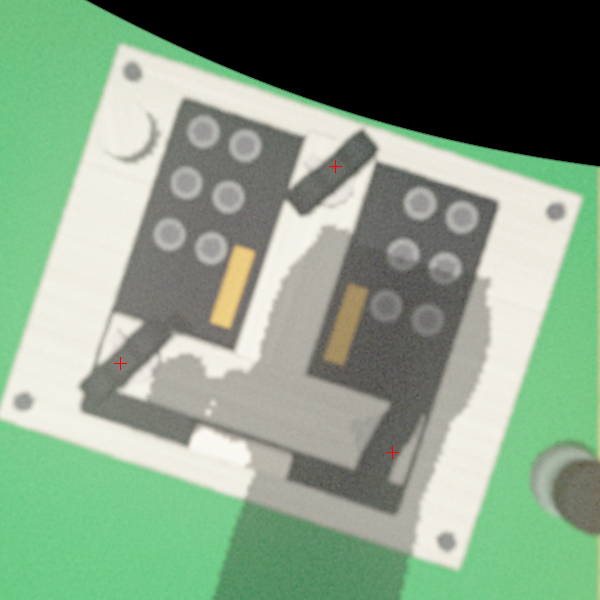

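```bash
cat > look.py <<'E'
from h import *
B={"right":((.534,-.155),-24),"left":((.5735,-.0385),-52),"stem":((.6565,-.130),-47)}
out=[]
for n,(p,a) in B.items():
    bot.move_pose([*p,.13],quat(np.deg2rad(a+90)));bot.wait(.15)
    T=toolT();im=bot.camera("wrist");np.savez("w_"+n,im=im,T=T)
    g=rect(im,T,*p,.072,.1,260)[:,:,::-1];g=np.uint8(255*(g/255.)**.6);out.append(g)
    print(n,T[:3,3],bot.read_joint_positions()[5],[(np.round(d["bbox"]).tolist(),round(d["confidence"],2)) for d in bot.search_frame("wrist",n+"_bolt_grip")[:2]])
cv2.imwrite("pics/look.png",np.hstack(out));print(bot.read_clock(),bot.read_ft_force())
E
python3 look.py
```

```text
right [ 0.53404788 -0.15496469  0.13006907] 0.0036923694632291443 [([239.0, 176.0, 36.0, 62.0], 0.86)]
left [ 0.57330521 -0.03963766  0.1300025 ] 0.7115316832786295 [([241.0, 173.0, 35.0, 61.0], 0.86)]
stem [ 0.65566039 -0.12918456  0.1299192 ] 0.5146259801431261 [([240.0, 177.0, 35.0, 62.0], 0.66)]
8.225 [ 0.31659782  0.5070194  -0.41258803]
```

View pics/look.png

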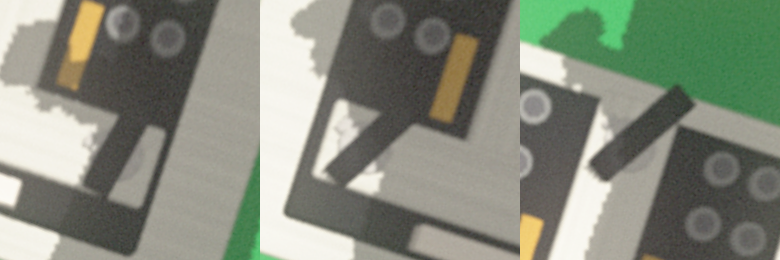

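The hover views show all three blades within about 4 mm of the estimates. I'll crop the raw images to measure the cross-blade offset.

```bash
python3 - <<'E'
from h import *
o=[]
for n in("right","left","stem"):
    im=np.load(f"w_{n}.npz")["im"][165:255,215:295][:,:,::-1];o.append(cv2.resize(np.uint8(255*(im/255.)**.5),(264,297),interpolation=cv2.INTER_CUBIC))
cv2.imwrite("pics/raw.png",np.hstack(o))
E
```

```text
(no output)
```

View pics/raw.png

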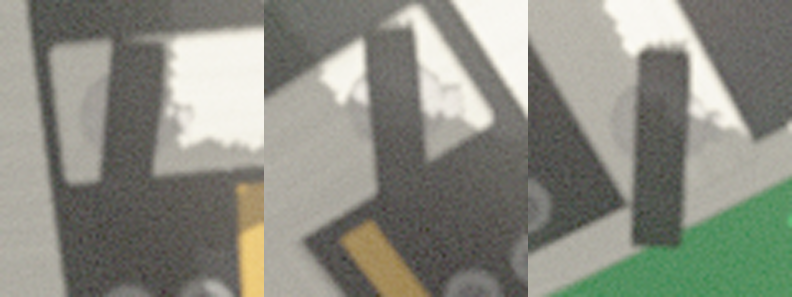

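```bash
cat > grab.py <<'E'
from h import *
import sys
def grab(p,yaw_deg,z=.050):
    q=quat(np.deg2rad(yaw_deg))
    bot.move_pose([*p,.13],q);bot.set_gripper(.55)
    print("hit",bot.move_linear([*p,z],speed=.12,until_force=12))
    f0=bot.read_ft_force()
    bot.set_gripper(0,grasp_force=25)
    d=np.array([np.cos(np.deg2rad(yaw_deg)),np.sin(np.deg2rad(yaw_deg)),0])
    p=np.array([*p,z])
    for i in range(4):
        bot.wait(.1);f=bot.read_ft_force()-f0;fy=f@d
        print("c",i,np.round(f,1),"fy",round(fy,1),"tcp",np.round(bot.read_position(),4),"w",bot.read_gripper_width(),bot.read_finger_force(),bot.read_moment()[2])
        if abs(fy)<4: break
        p=p+d*np.sign(fy)*min(.0015,abs(fy)*1e-4);bot.move_linear(p,speed=.03)
    return p
E
python3 - <<'E'
from grab import *
yaw=41.3;d=np.array([np.cos(np.deg2rad(yaw)),np.sin(np.deg2rad(yaw))])
print(grab(np.array([.6560,-.1285])+.0012*d,yaw),bot.read_clock(),bot.read_joint_positions())
E
```

```text
hit False
c 0 [-0.7  0.3  5.3] fy -0.3 tcp [ 0.6576 -0.1278  0.051 ] w 0.13209246993130055 27.512464821338654 0.0029137675143983974
[ 0.65690152 -0.127708    0.05      ] 10.2583 [-3.02137375e-01  6.95288122e-01 -6.82209661e-02  8.05644498e-01
  1.22607484e-04  5.47744959e-01]
```

```bash
cat > turn.py <<'E'
from h import *
def turn(total_deg,over=6):
    bot.set_gripper(0,grasp_force=60)
    j0=np.array(bot.read_joint_positions());a=0
    while a<total_deg+over:
        step=15 if a+15<total_deg-6 else (total_deg-6-a if a<total_deg-6 else 3)
        a+=step;j=j0.copy();j[5]+=np.deg2rad(a);bot.goto_joints(j)
        x=toolT()[:3,1];m=bot.read_moment()[2]
        print(round(a,1),"yaw",round(np.degrees(np.arctan2(x[1],x[0])),2),"F",np.round(bot.read_ft_force(),1),"Mz",round(m,3),"w",round(bot.read_gripper_width(),3))
        if abs(m)>1.0: break
E
python3 - <<'E'
from turn import *
turn(59.4);print(bot.read_clock())
E
```

```text
15 yaw 26.47 F [0.9 1.2 0.8] Mz -0.114 w 0.121
30 yaw 11.57 F [ 3.7  2.7 -1.3] Mz -0.142 w 0.123
45 yaw -3.48 F [ 6.   2.5 -2.4] Mz -0.089 w 0.126
53.4 yaw -11.88 F [ 6.7  2.7 -3. ] Mz -0.091 w 0.119
56.4 yaw -14.88 F [ 6.8  3.3 -3.2] Mz -0.097 w 0.122
59.4 yaw -17.87 F [ 7.8  1.6 -3.5] Mz -0.082 w 0.128
62.4 yaw -20.64 F [ 7.3  1.8 -2.4] Mz 1.38 w 0.123
12.5667
```

The stem bolt hit its stop at about -18.5° yaw, with Mz jumping to 1.4. Now I'll release it and do the left bolt.

```bash
cat > one.py <<'E'
from grab import *; from turn import *
import sys
x,y,yaw=map(float,sys.argv[1:4])
j=np.array(bot.read_joint_positions());j[5]-=np.deg2rad(1.5);bot.goto_joints(j)
bot.set_gripper(.55);p=bot.read_position();bot.move_linear([p[0],p[1],.13],speed=.15)
grab(np.array([x,y]),yaw);turn(yaw+18.4);print(bot.read_clock())
E
python3 one.py .574 -.036 42
```

```text
hit False
c 0 [-0.5 -0.3  5.9] fy -0.6 tcp [ 0.5744 -0.0362  0.0509] w 0.13823468907904482 25.091836284846067 -0.03943296840437581
15 yaw 27.14 F [-0.7 -1.1  0.9] Mz -0.126 w 0.121
30 yaw 12.23 F [-1.6 -1.6  1.6] Mz -0.13 w 0.122
45 yaw -2.74 F [-2.5 -2.8  4.1] Mz -0.079 w 0.126
54.4 yaw -12.1 F [-3.7 -2.7  3.7] Mz -0.088 w 0.122
57.4 yaw -15.17 F [-5.2 -1.9  5.1] Mz -0.091 w 0.124
60.4 yaw -18.17 F [-4.5 -1.5  5. ] Mz -0.125 w 0.125
63.4 yaw -20.94 F [-5.4 -3.5  4.6] Mz 1.271 w 0.121
18.7
```

```bash
python3 one.py .5343 -.1525 60.3
```

```text
hit False
c 0 [-2.  -1.7  4.8] fy -2.5 tcp [ 0.5346 -0.1533  0.0509] w 0.1344708562609786 27.632935233414173 0.0319290278915455
15 yaw 45.43 F [ 0.2 -0.5  1. ] Mz -0.112 w 0.126
30 yaw 30.52 F [-0.   0.2  1.8] Mz -0.1 w 0.125
45 yaw 15.56 F [0.8 0.7 0.3] Mz -0.135 w 0.121
60 yaw 0.58 F [2.1 1.7 0.7] Mz -0.061 w 0.126
72.7 yaw -12.1 F [ 2.   1.  -0.4] Mz -0.107 w 0.122
75.7 yaw -15.2 F [3.4 1.7 0.4] Mz -0.148 w 0.122
78.7 yaw -18.26 F [ 3.   2.1 -0.6] Mz -0.086 w 0.126
81.7 yaw -21.12 F [ 3.7  1.5 -0.3] Mz 1.404 w 0.125
25.7583
```

Release, lift, and check with a picture.

```bash
python3 - <<'E'
from h import *
j=np.array(bot.read_joint_positions());j[5]-=np.deg2rad(1.5);bot.goto_joints(j)
bot.set_gripper(.55);p=bot.read_position();bot.move_linear([p[0],p[1],.13])
q=quat(-np.pi/2-.3);x=R.from_quat(np.r_[q[1:],q[0]]).as_matrix()[:,0]
bot.move_pose(np.array([.59,-.115,.25])-.09*x,q);bot.wait(.3)
T=toolT();im=bot.camera("wrist");g=rect(im,T,.6,-.115,.072)[:,:,::-1]
cv2.imwrite("pics/end.png",np.uint8(255*(g/255.)**.5));print(bot.read_clock(),bot.read_ft_force())
E
```

```text
28.9167 [-0.75758732  0.2208051  -0.00332371]
```

View pics/end.png

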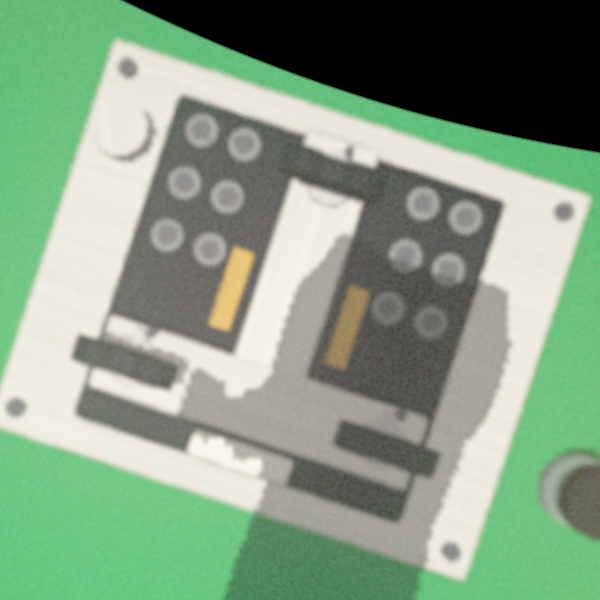

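All three blades, at about (333,172), (125,362) and (387,448), lie parallel to the crossbar. The tin and jar have not moved.

```bash
python3 -c "
from cell import bot
print(bot.close_job())"
```

```text
the job is handed in; nothing more can be done
None
```

I turned all three wing bolts home against their end stops, the stem bolt first, then left, then right, and handed the job in at about 29 s of the 51 s allowed; the hand-in returned no verdict.

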